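Wind the router lift up one turn and lock it

ROBOT

A 6-joint arm with a two-finger parallel gripper is mounted at the origin on the work surface. World frame = base frame: x ahead of the robot, y to its left, z up, the work surface at z = 0. Lengths are in m, angles in rad, forces in N, time in s.
With the tool pointing down it reaches from about 0.225 to 0.875 m from the base axis. Payload 3.4 kg.
Tool frame: the origin (TCP) lies where the fingers leave the gripper's body, on its centre line; the fingertips stand 73 mm ahead of it and the grasp point (between the pads) lies 54 mm ahead of it (manip.pinch_z is the distance from the TCP to the grasp point, in m); z points along the fingers, y is the line along which they close (so a half turn about z gives the same grasp; the last joint's range is limited). The gripper opens to 85 mm and grips with 20 to 120 N. Pads are 22 mm wide; open, the fingers measure 114 mm over their backs; the gripper's body (76 mm by 85 mm) begins 54 mm behind the grasp point. The pads swing forward as they close: fully open they stand 13 mm farther back than shut.
Start: joints at [1.098, 0.276, 1.505, -0, 1.361, -0.121], TCP at [0.198, 0.54, 0.304] pointing down, gripper open.
Joint ranges: [-2.89, 2.89], [-0.75, 2.08], [0.22, 2.7], [-1.18, 4.32], [0.11, 2.71], [-2.7, 2.7]. Speed limits (rad/s): [2.57, 2.57, 3.14, 3.14, 3.14, 3.14].

INTERFACE

Orientations are given as a unit quaternion [w, x, y, z].
In Python, from rig import readout, imaging, manip gives the robot as it stands. The module is installed in compiled form; this text tells all that it offers.
- The arm moves only by the tool servo_tool, never from a script. Its argument "moves" is a list of rows, each an object with "dp": the shift along the tool's x, y, z in units of 0.2 m (1.0 is 0.2 m), a list of three; "delta_rot": the turn, a rotation vector about the tool's x, y, z in units of 0.1 rad (1.0 is 0.1 rad), a list of three; "fingers": the opening, from 0 (shut) to 1 (fully open). In form: [{"dp": [dx, dy, dz], "delta_rot": [wx, wy, wz], "fingers": fingers}, ...]. A call has 1 to 5 rows; each row shifts and turns the commanded pose from where the row before left it, along the tool's axes as they then stand; what a row does not reach is not made up. A row lasts 1/10 s, in which the tool goes at most 50 mm and 8.59 degrees, less where a joint would pass 70% of its speed; a pose out of reach is approached as far as the arm can. A call with a number of a shift or a turn outside -1 to 1 is refused whole. A call with a gripper value outside its range is refused whole. The fingers move at their own pace and stop on an object; "force" is the grip in N (left out, the last holds). Time passes only in rows, so rows that do not move let the fingers close. It gives the time, the measured TCP pose, the force, the opening and the grip force at its end, in the units of the state.
- readout.get_state(): the state, without advancing time (a new reading comes with each control period).
- imaging.get_image(name): name is "scene" or "top" or "wrist"; returns (picture, depth): 480x640x3 uint8, red, green, blue; 480x640 float32, m along the optical axis (not along the pixel's ray), 0 where there is no reading.
- imaging.calibration(name): a dict with "intrinsics" (3x3 intrinsics, pixels), "dist" ([k1, k2, p1, p2, k3] as OpenCV has them; the pictures are not rectified), "R" (3x3) and "t" (3): a world point X has camera coordinates R X + t; the wrist camera has in their place "hand_eye" (4x4, takes a point from camera to tool coordinates, whose origin is the TCP and whose axes are the flange's). Camera axes: x right, y down, z forward; pixel columns grow to the right and rows downward; lengths in m; the calibration is good to about 2 mm. A picture is of the moment at which its call begins: read the wrist's pose just before it. calibration takes no time and is no camera call.
- manip.sign_off(): hands the job in; it is judged then, once.
The state is a dict: "clock": time; "qpos": joint angles; "qd": joint speeds; "effort": joint torques, N m; "position": TCP position; "ee_rot": TCP orientation; "contact_force": force on the tool from outside, world axes, zero at the start; "moment": the same for the moment, N m; "width": finger opening in m; "gripper_force": force on a finger pad.
Only numpy, scipy, OpenCV 4.12 (cv2) and the standard library are available. Lean on these libraries where they do the work, as an engineer would, in place of code of your own. Each camera call takes 0.05 s, during which the arm holds its last target. There are 200 camera calls.

TASK

Raise the router bit: wind the red handwheel clockwise (seen from above) until its white line comes to the yellow pointer, carry on through one full turn more, and stop with the line at the pointer again; its bearing arm is in the way, so let go and take the other handle as needed. Then turn the black lock knob clockwise until its white line points at the red mark. Keep off the router bit and leave the loose things lying around where they are.

Things in the scene. Friction and masses are not known exactly. Their poses are not given: they have to be found in the camera images.
- lift_wheel (a joint): angle of the handwheel: 0 when its white line first meets the yellow pointer, growing as it turns clockwise seen from above, so one full turn more is 6.28. It starts short of the pointer, between -0.9 and -0.1. End stops at -1.3 and 7.28. It turns stiffly (0.18 N m of friction, about 2.5 N at a handle) and stays where it is left.
- wheel_axis (a point): point on the handwheel's axis, 56 mm above the bench. The wheel is a red disc with a steel rim, 190 mm across, lying flat with its axis upright; rim top 54 mm above the bench; its dark hub, 44 mm across, rises to 100 mm. Winding raises the router bit 1 mm per rad
- wheel_line (a point): outer part of the white index line on the wheel's rim top, 87 mm from the axis; it turns with the wheel
- pointer (a point): tip of the fixed yellow pointer just outside the rim, across the wheel from the bearing post (97 mm from the axis, 52 mm above the bench)
- black_handle_grip (a point): grip point of the upright black handle on the wheel: a round freely spinning sleeve, 26 mm in diameter, standing from 48 to 114 mm above the bench, 74 mm from the axis. The point lies on the handle's centreline, 98 mm above the bench. Seen from above it is 90 degrees clockwise from the white line
- orange_handle_grip (a point): the same for the orange handle, straight across the wheel (90 degrees anticlockwise from the white line)
- plate: grey router-lift plate, 300 x 460 x 12 mm, fixed flat on the bench; origin under its centre, x away from the robot and y to the left at yaw 0, z up. The wheel's axis is at (0, 100 mm) of its frame, the lock knob at (-55, -135), the router bit at (85, -135).
- bearing_arm (a point): middle of the top of the fixed aluminium bearing arm over the wheel, 68 mm from the axis, 146 mm high. The arm is 24 mm wide, 130 to 146 mm above the bench, and runs from a post, 24 x 34 mm, at (122, 100 mm) of the plate along the plate's -x to a boss, 34 mm across and 129 to 147 mm high, on the wheel's axis. The handles pass beneath the arm; a gripper does not
- lock_knob (a joint): angle of the black lock knob, growing clockwise seen from above; starts between -0.1 and 0.4 (near the green mark); 1.3 when its white line points at the red mark. End stops at -0.3 and 1.75. Friction 0.08 N m; it stays where it is left. Locking does not stiffen the wheel
- knob_grip (a point): centre of the lock knob's grip bar, 48 mm above the bench, on the knob's axis. The bar is 72 mm long, 18 mm wide and runs from 28 to 60 mm above the bench over an aluminium disc 68 mm across (top 30 mm high); a white line on its top marks one end. The line runs along the plate's +y at joint value 0 and turns clockwise from there
- lock_mark (a point): centre of the red mark painted on the plate, 56 mm from the knob's axis
- cutter: router bit, 24 mm across, standing up to 47 mm above the plate in a black ring; not to be touched
- wrench: steel wrench, 140 mm long, lying on the plate between wheel and knob; leave
- setup_bar: brass bar 20 x 100 x 20 mm lying on the far part of the plate; leave
- offcut: dark wood offcut 40 x 90 x 20 mm on the near part of the plate; leave
- push_block: yellow push block with black handle, 180 x 80 x 100 mm, on the bench; leave
- glue: white glue bottle, 64 mm across, 170 mm tall, on the bench; leave
- screwdriver: orange screwdriver, 210 mm long, on the bench; leave
- tape_measure: yellow tape measure 75 x 40 x 70 mm, on the bench; leave

How it is judged:
By the outcome, as a careful person would: the job done as asked, in the order asked, and still so for the second after the job is handed in, with the robot touching nothing.
It also fails if it takes over 72 s, if anything falls off the work surface, if the arm or the gripper's body presses on something with over 40 N, if the wrist force passes 120 N, or if a joint passes its speed limit or range.

## Working session

There is one attempt and no reset: what is moved stays moved. The work goes in short steps, Python scripts to look and compute and a tool call to move; the robot and the scene stay as the last step left them, time stands still between calls to the robot, and variables do not carry over. Pictures are saved under pics/ and viewed, at most 10 in all, crops included, and the job is handed in when it is done.

Besides the shell and the picture viewer there is one more tool, called after "Emit:" by a JSON object that holds its "op" and its "data", one argument or row to a line. servo_tool: Moves the arm, as the interface text tells. Its arguments: {"type":"object","properties":{"moves":{"type":"array"},"force":{"type":"number"}},"required":["moves"]}

```bash
mkdir -p pics
python3 - <<'E'
from rig import readout, imaging, manip
import cv2,numpy as np
s=readout.get_state();print(s)
for n in ["top","scene"]:
    p,d=imaging.get_image(n);cv2.imwrite(f"pics/{n}0.png",p[:,:,::-1]);np.savez(f"{n}0.npz",p=p,d=d)
    c=imaging.calibration(n);print(n,c)
print(imaging.calibration("wrist"))
E
```

```text
{'clock': 0.0, 'qpos': array([ 1.09801330e+00,  2.76575155e-01,  1.50613901e+00, -6.97244618e-06,
        1.36070614e+00, -1.21020665e-01]), 'qd': array([-0.00033757, -0.00191717, -0.0002979 , -0.00048919, -0.00077992,
       -0.00144744]), 'effort': array([-2.64858099e-03, -4.16782093e+01, -2.45799333e+01, -3.21403068e-04,
        1.11230501e-02,  1.94734980e-05]), 'position': array([0.19795049, 0.53942176, 0.30304857]), 'ee_rot': array([-2.64088155e-04,  1.74974998e-01,  9.84572453e-01, -8.74840708e-04]), 'contact_force': array([0.96046924, 0.16539646, 0.50671694]), 'moment': array([ 0.00260061, -0.06108604, -0.05308335]), 'gripper_force': 0.0, 'width': 0.08556146010799097}
top {'intrinsics': array([[541.92273   ,   0.        , 313.50550095],
       [  0.        , 541.92273   , 241.11544369],
       [  0.        ,   0.        ,   1.        ]]), 'dist': array([-0.05644549,  0.        ,  0.        ,  0.        ,  0.        ]), 'R': array([[-0.01350386, -0.99990784, -0.00140072],
       [-0.98045069,  0.01351607, -0.19630017],
       [ 0.19630101, -0.00127748, -0.98054285]]), 't': arr
[... 409 characters left out ...]
-0.37488773,  0.71192049, -0.59382523]]), 't': array([-0.49860867, -0.04953077,  1.78565094])}
{'intrinsics': array([[413.96281994,   0.        , 320.02295858],
       [  0.        , 413.96281994, 233.65287314],
       [  0.        ,   0.        ,   1.        ]]), 'dist': array([-0.08811428,  0.        ,  0.        ,  0.        ,  0.        ]), 'hand_eye': array([[ 2.72718807e-04, -9.59808802e-01, -2.80654571e-01,
         7.11946868e-02],
       [ 9.99999691e-01,  4.68626454e-04, -6.30928873e-04,
        -3.18308544e-05],
       [ 7.37093243e-04, -2.80654313e-01,  9.59808634e-01,
        -6.93465381e-02],
       [ 0.00000000e+00,  0.00000000e+00,  0.00000000e+00,
         1.00000000e+00]])}
```

View pics/top0.png

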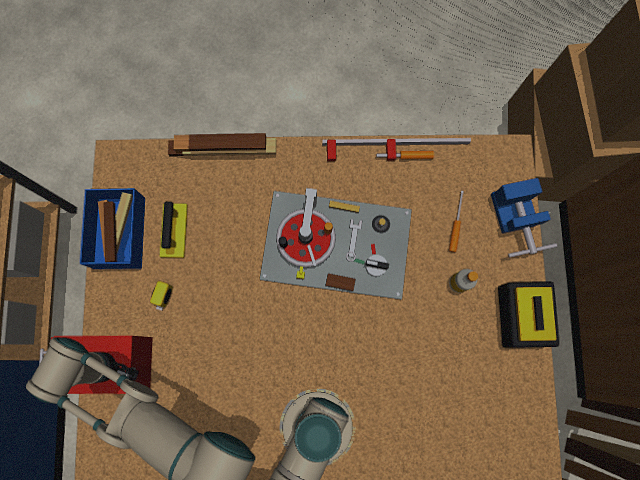

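View pics/scene0.png

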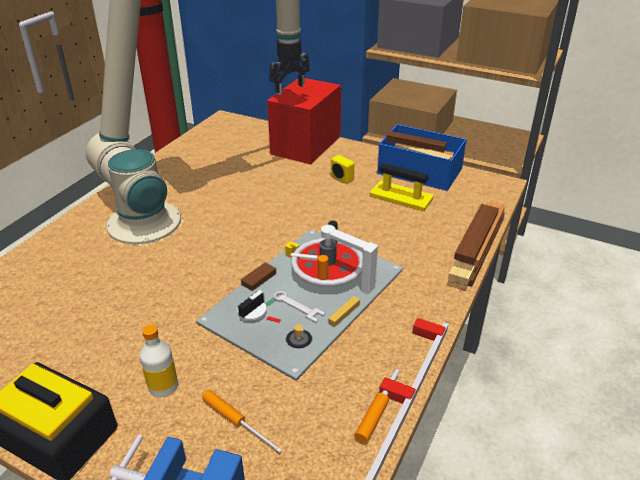

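The top view shows the plate with corners near (277,192), (411,210), (401,299) and (261,280). The wheel is at (306,237), black handle at (283,242), orange at (328,227), white line near (311,256), pointer at (301,272) and knob at (376,265). I'll zoom in for precision.

```bash
cat > h.py <<'E'
import numpy as np,cv2
from rig import readout,imaging,manip
def px2w(n,uv,z):
    c=imaging.calibration(n);R,t=np.array(c["R"]),np.array(c["t"])
    q=cv2.undistortPoints(np.array(uv,float).reshape(-1,1,2),c["intrinsics"],c["dist"])[:,0]
    r=np.c_[q,np.ones(len(q))]@R; C=-R.T@t
    return C+r*((np.array(z)-C[2])/r[:,2])[:,None]
def w2px(n,X):
    c=imaging.calibration(n)
    return cv2.projectPoints(np.array(X,float).reshape(-1,3),cv2.Rodrigues(np.array(c["R"]))[0],np.array(c["t"]),c["intrinsics"],c["dist"])[0][:,0]
E
python3 - <<'E'
from h import *
p=np.load("top0.npz")["p"]
c=cv2.resize(p[184:304,257:417],None,fx=5,fy=5,interpolation=cv2.INTER_CUBIC)
cv2.imwrite("pics/crop0.png",c[:,:,::-1])
hsv=cv2.cvtColor(p,cv2.COLOR_RGB2HSV)
# plate fit: non-brown region on the bench
roi=np.zeros(p.shape[:2],np.uint8);roi[180:310,250:420]=1
m=((hsv[...,1]<60)&(hsv[...,2]>60)&(roi>0)).astype(np.uint8)
m=cv2.morphologyEx(m,cv2.MORPH_CLOSE,np.ones((5,5)))
n,l,st,_=cv2.connectedComponentsWithStats(m);k=1+st[1:,4].argmax()
ys,xs=np.where(l==k);w=px2w("top",np.c_[xs,ys],0.012)
hull=cv2.convexHull(w[:,:2].astype(np.float32));print(cv2.minAreaRect(hull),st[k])
print(px2w("top",[(277,192),(411,210),(401,299),(261,280)],0.012))
E
```

```text
((0.5836425423622131, -0.07248786091804504), (0.4591014087200165, 0.32483163475990295), 81.302978515625) [  260   188   152   112 10652]
[[ 0.74817638  0.12117245  0.012     ]
 [ 0.68076403 -0.31937475  0.012     ]
 [ 0.38908373 -0.2732985   0.012     ]
 [ 0.45615988  0.17250231  0.012     ]]
```

View pics/crop0.png

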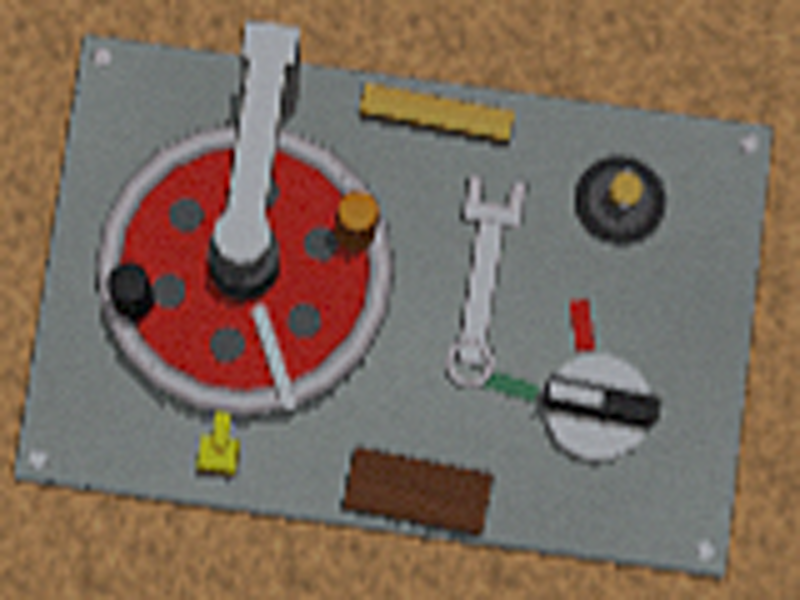

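The crop shows the plate corners at about (85,36), (773,127), (724,577) and (16,481). The line's outer end is at (290,405), pointer tip at (223,414), orange top at (358,210), black top at (131,288). The knob bar's white end is at (550,392) and its dark end at (658,410). The red mark is at (582,325).

```bash
cat > geo.py <<'E'
from h import *
def c2p(a): a=np.array(a,float);return np.array([257,184])+(a+.5)/5-.5
w=px2w("top",c2p([(85,36),(773,127),(724,577),(16,481)]),.012)[:,:2]
m=np.array([(.15,.23),(.15,-.23),(-.15,-.23),(-.15,.23)])
ce=w.mean(0);A=((m[:,0]+1j*m[:,1]).conj()*((w-ce)@[1,1j])).sum();yaw=np.angle(A)
Rz=np.array([[np.cos(yaw),-np.sin(yaw)],[np.sin(yaw),np.cos(yaw)]])
def P(x,y):return ce+Rz@[x,y]
axis=P(0,.1);knob=P(-.055,-.135)
E
python3 - <<'E'
from geo import *
print("ce",ce,"yaw",yaw,"scale",abs(A)/(m**2).sum(),"resid",w-(m@Rz.T+ce))
print("axis",axis,"knob",knob)
names=["line","pointer","orange","black","kn1","kn2","red","bit"]
q=px2w("top",c2p([(290,405),(223,414),(358,210),(131,285),(550,392),(658,410),(582,325),(625,190)]),[.054,.052,.114,.114,.06,.06,.012,.059])
for n,x in zip(names,q):
    d=x[:2]-axis; print(n,x,"rel axis r",np.hypot(*d),"ang-yaw",np.angle(d@[1,1j])-yaw)
dk=q[4,:2]-q[5,:2];print("knob mid",(q[4]+q[5])[:2]/2,"line ang",np.angle(dk@[1,1j])-yaw, "len",np.hypot(*dk))
c,d=q[6,:2]-knob;print("red r",np.hypot(c,d),np.angle(c+1j*d)-yaw)
# depth check of hub/handles
z=np.load("top0.npz")["d"]
E
```

```text
ce [ 0.57063468 -0.07149837] yaw -0.149794647610243 scale 0.9939749858190764 resid [[-0.0008076  -0.00110713]
 [-0.00048131  0.00110308]
 [ 0.00107347  0.00196241]
 [ 0.00021543 -0.00195836]]
axis [0.58555819 0.0273818 ] knob [ 0.49610385 -0.19677868]
line [4.97187028e-01 2.93156154e-04 5.40000000e-02] rel axis r 0.092429739724809 ang-yaw -2.6943588034157684
pointer [0.49235578 0.04245645 0.052     ] rel axis r 0.09441362847689293 ang-yaw 3.13103499272213
orange [ 0.60837493 -0.04298915  0.114     ] rel axis r 0.07397753130232325 ang-yaw -1.1074616057286668
black [0.56330444 0.09655945 0.114     ] rel axis r 0.07266894863238718 ang-yaw 2.0318260753936936
kn1 [ 0.50221391 -0.16267354  0.06      ] rel axis r 0.20752663224922557 ang-yaw -1.8342732919344333
kn2 [ 0.48984853 -0.2299809   0.06      ] rel axis r 0.2745831366039895 ang-yaw -1.7770397464514796
red [ 0.55345578 -0.18963967  0.012     ] rel axis r 0.21938296136965987 ang-yaw -1.5678594663103311
bit [ 0.63176084 -0.21481458  0.059     ] rel axis r 0.24656393178282252 ang-yaw -1.2325012398109347
knob mid [ 0.49603122 -0.19632722] line ang 1.5389018366689882 len 0.0684337844723416
red r 0.057794542557701736 0.27363488532800956
```

```bash
cat >> geo.py <<'E'
from scipy.spatial.transform import Rotation as Ro
import json
c_,s_=np.cos(yaw),np.sin(yaw)
def Rt(a=0.):  # tool y along plate +x turned by a (ccw), z down
    c,s=np.cos(yaw+a),np.sin(yaw+a)
    y=np.array([c,s,0]);z=np.array([0,0,-1.]);return np.c_[np.cross(y,z),y,z]
def wheel(phi,z,r=.074): return np.r_[axis+Rz@[r*np.cos(phi),r*np.sin(phi)],z]
def cur():
    s=readout.get_state();q=s["ee_rot"]
    return s,s["position"],Ro.from_quat(np.r_[q[1:],q[0]]).as_matrix()
def rows(pts,f,p=None,R=None,a=0.,step=.045):
    """straight moves through TCP pts; prints rows in units"""
    if p is None:_,p,R=cur()
    out=[]
    for T in pts:
        dv=Ro.from_matrix(R.T@Rt(a)).as_rotvec()
        n=int(max(1,np.ceil(max(np.linalg.norm(T-p)/step,np.abs(dv).max()/.1-.01))))
        d=(T-p)/n
        for i in range(n):
            out.append(dict(dp=[round(float(v),3) for v in R.T@d/.2],delta_rot=[round(float(v),2) for v in dv/n/.1],fingers=f))
            R=R@Ro.from_rotvec(dv/n).as_matrix()
        p=T
    for i in range(0,len(out),5):print(json.dumps(out[i:i+5]).replace(" ",""))
def stat():
    s,p,R=cur();d=Rz.T@(p[:2]-axis)
    print("t",round(s["clock"],2),"plate rel",d.round(4),"r",np.hypot(*d).round(4),"phi",np.arctan2(d[1],d[0]).round(3),"z",p[2].round(4),"F",s["contact_force"].round(1),"M",s["moment"].round(2),"w",s["width"].round(4),"gf",round(float(s["gripper_force"]),1),"yawerr",Ro.from_matrix(R.T@Rt()).as_rotvec().round(3))
E
python3 -c "
from geo import *
stat();rows([wheel(-1.115,.30)],.7)"
```

```text
Traceback (most recent call last):
  File "geo.py", line 34, in stat
    print("t",round(s["clock"],2),"plate rel",d.round(4),"r",np.hypot(*d).round(4),"phi",np.arctan2(d[1],d[0]).round(3),"z",p[2].round(4),"F",s["contact_force"].round(1),"M",s["moment"].round(2),"w",s["width"].round(4),"gf",round(float(s["gripper_force"]),1),"yawerr",Ro.from_matrix(R.T@Rt()).as_rotvec().round(3))
                                                                                                                                                                                                       ^^^^^^^^^^^^^^^^
AttributeError: 'float' object has no attribute 'round'
```

```bash
sed -i 's/s\["width"\].round(4)/round(float(s["width"]),4)/' geo.py
python3 -c "
from geo import *
stat();rows([wheel(-1.115,.30)],.7)"
```

```text
t 0.1 plate rel [-0.4597  0.4485] r 0.6422 phi 2.368 z 0.3031 F [ 0.   0.6 -0.6] M [-0.03  0.03 -0.02] w 0.0853 gf 0.0 yawerr [-2.000e-03  1.000e-03  1.369e+00]
[{"dp":[-0.183,-0.127,0.001],"delta_rot":[-0.0,0.0,0.86],"fingers":0.7},{"dp":[-0.193,-0.111,0.001],"delta_rot":[-0.0,0.0,0.86],"fingers":0.7},{"dp":[-0.202,-0.094,0.001],"delta_rot":[-0.0,0.0,0.86],"fingers":0.7},{"dp":[-0.209,-0.076,0.001],"delta_rot":[-0.0,0.0,0.86],"fingers":0.7},{"dp":[-0.215,-0.058,0.001],"delta_rot":[-0.0,0.0,0.86],"fingers":0.7}]
[{"dp":[-0.219,-0.039,0.001],"delta_rot":[-0.0,0.0,0.86],"fingers":0.7},{"dp":[-0.222,-0.021,0.001],"delta_rot":[-0.0,0.0,0.86],"fingers":0.7},{"dp":[-0.223,-0.002,0.001],"delta_rot":[-0.0,0.0,0.86],"fingers":0.7},{"dp":[-0.222,0.017,0.001],"delta_rot":[-0.0,0.0,0.86],"fingers":0.7},{"dp":[-0.22,0.036,0.001],"delta_rot":[-0.0,0.0,0.86],"fingers":0.7}]
[{"dp":[-0.216,0.055,0.001],"delta_rot":[-0.0,0.0,0.86],"fingers":0.7},{"dp":[-0.21,0.073,0.001],"delta_rot":[-0.0,0.0,0.86],"fingers":0.7},{"dp":[-0.203,0.091,0.001],"delta_rot":[-0.0,0.0,0.86],"fingers":0.7},{"dp":[-0.195,0.108,0.001],"delta_rot":[-0.0,0.0,0.86],"fingers":0.7},{"dp":[-0.185,0.124,0.001],"delta_rot":[-0.0,0.0,0.86],"fingers":0.7}]
[{"dp":[-0.173,0.14,0.001],"delta_rot":[-0.0,0.0,0.86],"fingers":0.7}]
```

Emit:
{"op": "servo_tool", "data": {
  "moves": [
    {"dp":[-0.18,-0.13,0],"delta_rot":[0,0,0.86],"fingers":0.7},
    {"dp":[-0.19,-0.11,0],"delta_rot":[0,0,0.86],"fingers":0.7},
    {"dp":[-0.2,-0.09,0],"delta_rot":[0,0,0.86],"fingers":0.7},
    {"dp":[-0.21,-0.08,0],"delta_rot":[0,0,0.86],"fingers":0.7},
    {"dp":[-0.215,-0.06,0],"delta_rot":[0,0,0.86],"fingers":0.7}
  ]
}}

```text
clock: 0.6
position: [0.3248, 0.3558, 0.3036]
ee_rot: [-0.0, 0.382, 0.924, -0.0]
contact_force: [1.2, 0.0, 0.2]
width: 0.06
gripper_force: 0.0
```

Emit:
{"op": "servo_tool", "data": {
  "moves": [
    {"dp":[-0.22,-0.04,0],"delta_rot":[0,0,0.86],"fingers":0.7},
    {"dp":[-0.22,-0.02,0],"delta_rot":[0,0,0.86],"fingers":0.7},
    {"dp":[-0.22,0,0],"delta_rot":[0,0,0.86],"fingers":0.7},
    {"dp":[-0.22,0.02,0],"delta_rot":[0,0,0.86],"fingers":0.7},
    {"dp":[-0.22,0.035,0],"delta_rot":[0,0,0.86],"fingers":0.7}
  ]
}}

```text
clock: 1.1
position: [0.4523, 0.1745, 0.3037]
ee_rot: [-0.0, 0.571, 0.821, 0.0]
contact_force: [1.1, 0.7, -0.5]
width: 0.0602
gripper_force: 0.0
```

Emit:
{"op": "servo_tool", "data": {
  "moves": [
    {"dp":[-0.215,0.055,0],"delta_rot":[0,0,0.86],"fingers":0.7},
    {"dp":[-0.21,0.07,0],"delta_rot":[0,0,0.86],"fingers":0.7},
    {"dp":[-0.2,0.09,0],"delta_rot":[0,0,0.86],"fingers":0.7},
    {"dp":[-0.195,0.11,0],"delta_rot":[0,0,0.86],"fingers":0.7},
    {"dp":[-0.185,0.12,0],"delta_rot":[0,0,0.86],"fingers":0.7}
  ]
}}

```text
clock: 1.6
position: [0.5781, -0.0078, 0.3035]
ee_rot: [-0.0, 0.733, 0.68, -0.0]
contact_force: [1.0, 0.3, 0.1]
width: 0.0598
gripper_force: 0.0
```

```bash
cat >> geo.py <<'E'
def wcam():
    s,p,R=cur();im,d=imaging.get_image("wrist");c=imaging.calibration("wrist")
    T=np.eye(4);T[:3,:3]=R;T[:3,3]=p;T=T@c["hand_eye"]
    return im,d,T,c
def wpx(uv,z,T,c):
    q=cv2.undistortPoints(np.array(uv,float).reshape(-1,1,2),c["intrinsics"],c["dist"])[:,0]
    r=np.c_[q,np.ones(len(q))]@T[:3,:3].T;C=T[:3,3]
    return C+r*((np.array(z)-C[2])/r[:,2])[:,None]
def depthcloud(d,T,c):
    v,u=np.mgrid[:480,:640];q=cv2.undistortPoints(np.stack([u,v],-1).reshape(-1,1,2).astype(float),c["intrinsics"],c["dist"])[:,0]
    X=np.c_[q,np.ones(len(q))]*d.reshape(-1,1)
    return (X@T[:3,:3].T+T[:3,3]).reshape(480,640,3)
E
python3 - <<'E'
from geo import *
im,d,T,c=wcam();cv2.imwrite("pics/w1.png",im[:,:,::-1])
X=depthcloud(d,T,c);h=cv2.cvtColor(im,cv2.COLOR_RGB2HSV)
rel=(X[...,:2]-axis)@Rz
r=np.hypot(rel[...,0],rel[...,1])
m=(abs(X[...,2]-.114)<.005)&(d>0)&(r<.1)&(r>.05)
n,l,st,ce_=cv2.connectedComponentsWithStats(m.astype(np.uint8))
for k in range(1,n):
    if st[k,4]>40:
        q=rel[l==k].mean(0);print(st[k,4],ce_[k],q.round(4),np.hypot(*q).round(4),np.arctan2(q[1],q[0]).round(3),im[l==k].mean(0).round(),X[l==k][:,2].mean())
stat();rows([wheel(-1.115,.23),wheel(-1.115,.157)],.7)
E
```

```text
1498 [285.5293725   54.07743658] [-0.0303  0.0677] 0.0742 1.992 [24. 23. 25.] 0.11305923415184611
1060 [367.74056604 270.64150943] [ 0.0322 -0.0643] 0.0719 -1.106 [178. 107.  43.] 0.11296051611247636
t 1.65 plate rel [ 0.0031 -0.0413] r 0.0414 phi -1.495 z 0.303 F [ 5.2 -3.5  1.5] M [-0.13 -0.13  0.01] w 0.0603 gf 0.0 yawerr [0.005 0.006 0.069]
[{"dp":[-0.067,0.068,0.183],"delta_rot":[0.02,0.03,0.35],"fingers":0.7},{"dp":[-0.065,0.071,0.183],"delta_rot":[0.02,0.03,0.35],"fingers":0.7},{"dp":[-0.0,0.0,0.183],"delta_rot":[0.0,-0.0,-0.0],"fingers":0.7},{"dp":[-0.0,0.0,0.183],"delta_rot":[0.0,-0.0,-0.0],"fingers":0.7}]
```

View pics/w1.png

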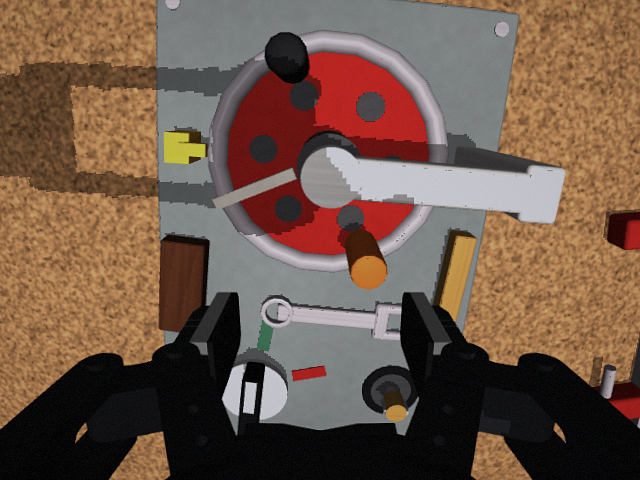

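The wrist view shows orange's top at (368,270), black's at (287,57), the arm running right from the boss at (330,178), and the finger linkages bulging outwards near (100,370) and (610,370). I'll use depth to check how low those linkages sit.

Run:
```python
from geo import *
im,d,T,c=wcam()
X=depthcloud(d,np.array(c["hand_eye"]),c)  # tool frame
m=(d>0)&(X[...,2]<.08)
for lo in np.arange(-.06,.08,.01):
    k=m&(X[...,2]>=lo)&(X[...,2]<lo+.01)
    if k.sum(): print(round(lo,2),k.sum(),"y",X[k][:,1].min().round(3),X[k][:,1].max().round(3),"x",X[k][:,0].min().round(3),X[k][:,0].max().round(3))
```

```text
-0.03 1714 y -0.023 0.024 x 0.017 0.021
-0.02 12201 y -0.062 0.063 x 0.003 0.02
-0.01 17001 y -0.065 0.066 x -0.008 0.019
0.0 8370 y -0.064 0.065 x -0.013 0.018
0.01 13361 y -0.063 0.064 x -0.014 0.014
0.02 2767 y -0.061 0.061 x -0.0 0.014
0.03 2603 y -0.043 0.044 x -0.012 0.012
0.04 2042 y -0.044 0.044 x -0.011 0.012
0.05 1666 y -0.043 0.044 x -0.012 0.012
0.06 793 y -0.042 0.042 x -0.012 0.011
```

Linkages reach ±65 mm down to 25 mm ahead of the TCP, so the closing axis has to stay off radial. I'll turn the wrist along with the wheel. First, descend on the orange handle.

Run:
```python
from geo import *
stat();rows([wheel(-1.11,.23),wheel(-1.11,.160)],.7)
```

```text
t 1.7 plate rel [ 0.0005 -0.0385] r 0.0385 phi -1.557 z 0.3028 F [-0.7  0.5  0.2] M [-0.02  0.02  0.  ] w 0.0599 gf 0.0 yawerr [0.001 0.002 0.073]
[{"dp":[-0.075,0.075,0.182],"delta_rot":[0.01,0.01,0.36],"fingers":0.7},{"dp":[-0.072,0.078,0.182],"delta_rot":[0.01,0.01,0.36],"fingers":0.7},{"dp":[0.0,0.0,0.175],"delta_rot":[0.0,-0.0,0.0],"fingers":0.7},{"dp":[0.0,0.0,0.175],"delta_rot":[0.0,-0.0,0.0],"fingers":0.7}]
```

Emit:
{"op": "servo_tool", "data": {
  "moves": [
    {"dp":[-0.075,0.075,0.1],"delta_rot":[0,0,0.36],"fingers":0.7},
    {"dp":[-0.072,0.078,0.1],"delta_rot":[0,0,0.36],"fingers":0.7},
    {"dp":[0,0,0.15],"delta_rot":[0,0,0],"fingers":0.7},
    {"dp":[0,0,0],"delta_rot":[0,0,0],"fingers":0.7}
  ]
}}

```text
clock: 2.1
position: [0.6025, -0.0375, 0.2294]
ee_rot: [-0.004, 0.756, 0.655, -0.003]
contact_force: [-0.8, -0.3, -0.6]
width: 0.0599
gripper_force: 0.0
```

```bash
cat > hm.py <<'E'
from geo import *
def handles():
    im,d,T,c=wcam()
    X=depthcloud(d,T,c);rel=(X[...,:2]-axis)@Rz;r=np.hypot(rel[...,0],rel[...,1])
    m=(abs(X[...,2]-.114)<.005)&(d>0)&(r<.1)&(r>.05)
    n,l,st,ce_=cv2.connectedComponentsWithStats(m.astype(np.uint8))
    for k in range(1,n):
        if st[k,4]>150:
            q=rel[l==k].mean(0);print(st[k,4],ce_[k].round(),q.round(4),np.hypot(*q).round(4),np.arctan2(q[1],q[0]).round(3),im[l==k].mean(0).round())
    return im
E
python3 - <<'E'
from hm import *
handles();stat();rows([wheel(-1.11,.160)],.7)
E
```

```text
2010 [336. 272.] [ 0.0329 -0.0641] 0.0721 -1.096 [138.  64.  26.]
t 2.15 plate rel [ 0.0275 -0.0614] r 0.0673 phi -1.15 z 0.2317 F [0.5 0.3 0.6] M [ 0.02 -0.    0.04] w 0.0599 gf 0.0 yawerr [-0.006 -0.001  0.007]
[{"dp":[-0.012,0.015,0.179],"delta_rot":[-0.03,-0.0,0.04],"fingers":0.7},{"dp":[-0.012,0.014,0.179],"delta_rot":[-0.03,-0.0,0.04],"fingers":0.7}]
```

Emit:
{"op": "servo_tool", "data": {
  "moves": [
    {"dp":[-0.01,0.015,0.12],"delta_rot":[-0.03,0,0.04],"fingers":0.7},
    {"dp":[-0.01,0.012,0.12],"delta_rot":[-0.03,0,0.04],"fingers":0.7},
    {"dp":[0,0,0.12],"delta_rot":[0,0,0],"fingers":0.7},
    {"dp":[0,0,0],"delta_rot":[0,0,0],"fingers":0.25},
    {"dp":[0,0,0],"delta_rot":[0,0,0],"fingers":0.25}
  ],
  "force": 40
}}

```text
clock: 2.65
position: [0.6107, -0.0424, 0.1634]
ee_rot: [0.003, 0.758, 0.652, 0.002]
contact_force: [0.1, 0.2, 0.8]
width: 0.0315
gripper_force: 0.6
```

Emit:
{"op": "servo_tool", "data": {
  "moves": [
    {"dp":[0,0,0],"delta_rot":[0,0,0],"fingers":0},
    {"dp":[0,0,0],"delta_rot":[0,0,0],"fingers":0}
  ],
  "force": 40
}}

```text
clock: 2.85
position: [0.6104, -0.0423, 0.1639]
ee_rot: [0.002, 0.758, 0.652, 0.003]
contact_force: [-2.6, 2.5, 5.5]
width: 0.0248
gripper_force: 40.1
```

Run:
```python
from geo import *
stat()
```

```text
t 2.85 plate rel [ 0.0349 -0.0652] r 0.074 phi -1.079 z 0.1639 F [-2.6  2.5  5.5] M [0.39 0.65 0.02] w 0.0248 gf 40.1 yawerr [ 0.007 -0.001 -0.001]
```

```bash
cat > arc.py <<'E'
from geo import *
def arc(phi0,a0,phi1,a1,n,f=0.,r=.074):
    ph=np.linspace(phi0,phi1,n+1);aa=np.linspace(a0,a1,n+1);out=[]
    for i in range(n):
        d=Rt(aa[i]).T@(wheel(ph[i+1],.16,r)-wheel(ph[i],.16,r))/.2
        out.append(dict(dp=[round(float(v),3) for v in d],delta_rot=[0,0,round(float(-(aa[i+1]-aa[i])/.1),2)],fingers=f))
    for i in range(0,n,5):print(ph[min(i+5,n)].round(3),json.dumps(out[i:i+5]).replace(" ",""))
E
python3 -c "
from arc import *
arc(-1.08,0,-4.65,-2.15,24)"
```

```text
-1.824 [{"dp":[-0.022,-0.05,0.0],"delta_rot":[0,0,0.9],"fingers":0.0},{"dp":[-0.019,-0.052,0.0],"delta_rot":[0,0,0.9],"fingers":0.0},{"dp":[-0.016,-0.053,0.0],"delta_rot":[0,0,0.9],"fingers":0.0},{"dp":[-0.013,-0.053,0.0],"delta_rot":[0,0,0.9],"fingers":0.0},{"dp":[-0.01,-0.054,0.0],"delta_rot":[0,0,0.9],"fingers":0.0}]
-2.568 [{"dp":[-0.007,-0.055,0.0],"delta_rot":[0,0,0.9],"fingers":0.0},{"dp":[-0.003,-0.055,0.0],"delta_rot":[0,0,0.9],"fingers":0.0},{"dp":[-0.0,-0.055,0.0],"delta_rot":[0,0,0.9],"fingers":0.0},{"dp":[0.003,-0.055,0.0],"delta_rot":[0,0,0.9],"fingers":0.0},{"dp":[0.006,-0.055,0.0],"delta_rot":[0,0,0.9],"fingers":0.0}]
-3.311 [{"dp":[0.01,-0.054,0.0],"delta_rot":[0,0,0.9],"fingers":0.0},{"dp":[0.013,-0.053,0.0],"delta_rot":[0,0,0.9],"fingers":0.0},{"dp":[0.016,-0.053,0.0],"delta_rot":[0,0,0.9],"fingers":0.0},{"dp":[0.019,-0.052,0.0],"delta_rot":[0,0,0.9],"fingers":0.0},{"dp":[0.022,-0.05,0.0],"delta_rot":[0,0,0.9],"fingers":0.0}]
-4.055 [{"dp":[0.025,-0.049,0.0],"delta_rot":[0,0,0.9],"fingers":0.0},{"dp":[0.028,-0.047,0.0],"delta_rot":[0,0,0.9],"fingers":0.0},{"dp":[0.031,-0.046,0.0],"delta_rot":[0,0,0.9],"fingers":0.0},{"dp":[0.033,-0.044,0.0],"delta_rot":[0,0,0.9],"fingers":0.0},{"dp":[0.036,-0.042,0.0],"delta_rot":[0,0,0.9],"fingers":0.0}]
-4.65 [{"dp":[0.038,-0.04,0.0],"delta_rot":[0,0,0.9],"fingers":0.0},{"dp":[0.04,-0.037,0.0],"delta_rot":[0,0,0.9],"fingers":0.0},{"dp":[0.043,-0.035,0.0],"delta_rot":[0,0,0.9],"fingers":0.0},{"dp":[0.045,-0.032,0.0],"delta_rot":[0,0,0.9],"fingers":0.0}]
```

Emit:
{"op": "servo_tool", "data": {
  "moves": [
    {"dp":[-0.022,-0.05,0],"delta_rot":[0,0,0.9],"fingers":0},
    {"dp":[-0.019,-0.052,0],"delta_rot":[0,0,0.9],"fingers":0},
    {"dp":[-0.016,-0.053,0],"delta_rot":[0,0,0.9],"fingers":0},
    {"dp":[-0.013,-0.053,0],"delta_rot":[0,0,0.9],"fingers":0},
    {"dp":[-0.01,-0.054,0],"delta_rot":[0,0,0.9],"fingers":0}
  ]
}}

```text
clock: 3.35
position: [0.5595, -0.0415, 0.1639]
ee_rot: [0.005, 0.886, 0.464, 0.006]
contact_force: [4.1, 0.9, 2.2]
width: 0.0246
gripper_force: 40.0
```

```bash
python3 -c "
from geo import *
stat()"
```

```text
t 3.35 plate rel [-0.0155 -0.0719] r 0.0736 phi -1.782 z 0.1639 F [4.1 0.9 2.2] M [ 0.22 -0.41  0.  ] w 0.0246 gf 40.0 yawerr [ 0.015 -0.004 -0.455]
```

Emit:
{"op": "servo_tool", "data": {
  "moves": [
    {"dp":[-0.007,-0.055,0],"delta_rot":[0,0,0.9],"fingers":0},
    {"dp":[-0.003,-0.055,0],"delta_rot":[0,0,0.9],"fingers":0},
    {"dp":[0,-0.055,0],"delta_rot":[0,0,0.9],"fingers":0},
    {"dp":[0.003,-0.055,0],"delta_rot":[0,0,0.9],"fingers":0},
    {"dp":[0.006,-0.055,0],"delta_rot":[0,0,0.9],"fingers":0}
  ]
}}

```text
clock: 3.85
position: [0.5194, -0.0049, 0.1638]
ee_rot: [0.004, 0.967, 0.256, 0.005]
contact_force: [-0.7, -5.9, 7.8]
width: 0.0245
gripper_force: 40.5
```

```bash
python3 -c "
from geo import *
stat()"
```

```text
t 3.85 plate rel [-0.0606 -0.0418] r 0.0737 phi -2.537 z 0.1638 F [-0.7 -5.9  7.8] M [-0.8   0.34 -0.04] w 0.0245 gf 40.5 yawerr [ 0.013 -0.002 -0.904]
```

Emit:
{"op": "servo_tool", "data": {
  "moves": [
    {"dp":[0.01,-0.054,0],"delta_rot":[0,0,0.9],"fingers":0},
    {"dp":[0.013,-0.053,0],"delta_rot":[0,0,0.9],"fingers":0},
    {"dp":[0.016,-0.053,0],"delta_rot":[0,0,0.9],"fingers":0},
    {"dp":[0.019,-0.052,0],"delta_rot":[0,0,0.9],"fingers":0},
    {"dp":[0.022,-0.05,0],"delta_rot":[0,0,0.9],"fingers":0}
  ]
}}

```text
clock: 4.35
position: [0.5148, 0.0501, 0.1637]
ee_rot: [0.002, 0.999, 0.034, 0.003]
contact_force: [-6.6, -1.6, 13.0]
width: 0.0245
gripper_force: 40.9
```

```bash
python3 -c "
from geo import *
stat()"
```

```text
t 4.35 plate rel [-0.0734  0.0119] r 0.0743 phi 2.981 z 0.1637 F [-6.6 -1.6 13. ] M [-0.42  1.09 -0.  ] w 0.0245 gf 40.9 yawerr [ 0.007 -0.002 -1.354]
```

Emit:
{"op": "servo_tool", "data": {
  "moves": [
    {"dp":[0.025,-0.049,-0.003],"delta_rot":[0,0,0.9],"fingers":0},
    {"dp":[0.028,-0.047,-0.003],"delta_rot":[0,0,0.9],"fingers":0},
    {"dp":[0.031,-0.046,0],"delta_rot":[0,0,0.9],"fingers":0},
    {"dp":[0.033,-0.044,0],"delta_rot":[0,0,0.9],"fingers":0},
    {"dp":[0.036,-0.042,0],"delta_rot":[0,0,0.9],"fingers":0}
  ]
}}

```text
clock: 4.85
position: [0.5487, 0.0928, 0.1639]
ee_rot: [-0.0, 0.982, -0.191, 0.001]
contact_force: [-6.0, 3.2, 4.7]
width: 0.0251
gripper_force: 40.2
```

```bash
python3 -c "
from geo import *
stat();print(readout.get_state()['qpos'])"
```

```text
t 4.85 plate rel [-0.0462  0.0592] r 0.075 phi 2.234 z 0.1639 F [-6.   3.2  4.7] M [ 0.26  1.06 -0.01] w 0.0251 gf 40.2 yawerr [ 1.000e-03 -3.000e-03 -1.805e+00]
[4.23051840e-02 3.61498638e-01 1.75449432e+00 3.32679289e-04
 1.02312326e+00 1.99677834e+00]
```

Emit:
{"op": "servo_tool", "data": {
  "moves": [
    {"dp":[0.038,-0.04,0],"delta_rot":[0,0,0.9],"fingers":0},
    {"dp":[0.04,-0.037,0],"delta_rot":[0,0,0.9],"fingers":0},
    {"dp":[0.043,-0.035,0],"delta_rot":[0,0,0.9],"fingers":0},
    {"dp":[0.045,-0.032,0],"delta_rot":[0,0,0.9],"fingers":0},
    {"dp":[0,0,0],"delta_rot":[0,0,0],"fingers":0}
  ]
}}

```text
clock: 5.35
position: [0.595, 0.1021, 0.164]
ee_rot: [-0.003, 0.932, -0.363, 0.004]
contact_force: [1.1, 6.2, -1.3]
width: 0.0246
gripper_force: 40.2
```

```bash
python3 -c "
from geo import *
stat()"
```

```text
t 5.35 plate rel [-0.0018  0.0753] r 0.0753 phi 1.595 z 0.164 F [ 1.1  6.2 -1.3] M [ 0.7   0.03 -0.05] w 0.0246 gf 40.2 yawerr [ 1.000e-03 -1.300e-02 -2.163e+00]
```

Emit:
{"op": "servo_tool", "data": {
  "moves": [
    {"dp":[0,0,0],"delta_rot":[0,0,0],"fingers":0.6},
    {"dp":[0,0,0],"delta_rot":[0,0,0],"fingers":0.6},
    {"dp":[0,0,-0.13],"delta_rot":[0,0,0],"fingers":0.6},
    {"dp":[0,0,-0.2],"delta_rot":[0,0,0],"fingers":0.6},
    {"dp":[0,0,-0.13],"delta_rot":[0,0,0],"fingers":0.6}
  ]
}}

```text
clock: 5.85
position: [0.5933, 0.1, 0.2579]
ee_rot: [-0.001, 0.932, -0.362, 0.005]
contact_force: [0.7, -0.3, 0.1]
width: 0.0513
gripper_force: 0.0
```

```bash
python3 -c "
from geo import *
stat();rows([wheel(-1.547,.25)],.65,a=-.86)"
```

```text
t 5.85 plate rel [-0.0032  0.073 ] r 0.073 phi 1.614 z 0.2579 F [ 0.7 -0.3  0.1] M [ 0.05 -0.03 -0.  ] w 0.0513 gf 0.0 yawerr [ 0.006 -0.011 -2.161]
[{"dp":[0.031,0.043,0.003],"delta_rot":[0.0,-0.01,-0.93],"fingers":0.65},{"dp":[0.027,0.045,0.003],"delta_rot":[0.0,-0.01,-0.93],"fingers":0.65},{"dp":[0.022,0.048,0.003],"delta_rot":[0.0,-0.01,-0.93],"fingers":0.65},{"dp":[0.018,0.049,0.003],"delta_rot":[0.0,-0.01,-0.93],"fingers":0.65},{"dp":[0.013,0.051,0.003],"delta_rot":[0.0,-0.01,-0.93],"fingers":0.65}]
[{"dp":[0.008,0.052,0.003],"delta_rot":[0.0,-0.01,-0.93],"fingers":0.65},{"dp":[0.003,0.052,0.003],"delta_rot":[0.0,-0.01,-0.93],"fingers":0.65},{"dp":[-0.001,0.052,0.003],"delta_rot":[0.0,-0.01,-0.93],"fingers":0.65},{"dp":[-0.006,0.052,0.003],"delta_rot":[0.0,-0.01,-0.93],"fingers":0.65},{"dp":[-0.011,0.051,0.003],"delta_rot":[0.0,-0.01,-0.93],"fingers":0.65}]
[{"dp":[-0.016,0.05,0.003],"delta_rot":[0.0,-0.01,-0.93],"fingers":0.65},{"dp":[-0.02,0.048,0.003],"delta_rot":[0.0,-0.01,-0.93],"fingers":0.65},{"dp":[-0.025,0.046,0.003],"delta_rot":[0.0,-0.01,-0.93],"fingers":0.65},{"dp":[-0.029,0.044,0.003],"delta_rot":[0.0,-0.01,-0.93],"fingers":0.65}]
```

Emit:
{"op": "servo_tool", "data": {
  "moves": [
    {"dp":[0.031,0.043,0],"delta_rot":[0,0,-0.93],"fingers":0.65},
    {"dp":[0.027,0.045,0],"delta_rot":[0,0,-0.93],"fingers":0.65},
    {"dp":[0.022,0.048,0],"delta_rot":[0,0,-0.93],"fingers":0.65},
    {"dp":[0.018,0.049,0],"delta_rot":[0,0,-0.93],"fingers":0.65},
    {"dp":[0.013,0.051,0],"delta_rot":[0,0,-0.93],"fingers":0.65}
  ]
}}

```text
clock: 6.35
position: [0.5865, 0.0473, 0.2556]
ee_rot: [0.0, 0.991, -0.135, 0.004]
contact_force: [0.0, -1.0, -0.1]
width: 0.0557
gripper_force: 0.0
```

Emit:
{"op": "servo_tool", "data": {
  "moves": [
    {"dp":[0.008,0.052,0],"delta_rot":[0,0,-0.93],"fingers":0.65},
    {"dp":[0.003,0.052,0],"delta_rot":[0,0,-0.93],"fingers":0.65},
    {"dp":[-0.001,0.052,0],"delta_rot":[0,0,-0.93],"fingers":0.65},
    {"dp":[-0.006,0.052,0],"delta_rot":[0,0,-0.93],"fingers":0.65},
    {"dp":[-0.011,0.051,0],"delta_rot":[0,0,-0.93],"fingers":0.65}
  ]
}}

```text
clock: 6.85
position: [0.5804, -0.0047, 0.2556]
ee_rot: [0.001, 0.995, 0.097, 0.004]
contact_force: [0.2, 0.5, -0.1]
width: 0.0554
gripper_force: 0.0
```

Emit:
{"op": "servo_tool", "data": {
  "moves": [
    {"dp":[-0.016,0.05,0],"delta_rot":[0,0,-0.93],"fingers":0.65},
    {"dp":[-0.02,0.048,0],"delta_rot":[0,0,-0.93],"fingers":0.65},
    {"dp":[-0.025,0.046,0],"delta_rot":[0,0,-0.93],"fingers":0.65},
    {"dp":[-0.029,0.044,0],"delta_rot":[0,0,-0.93],"fingers":0.65},
    {"dp":[0,0,0],"delta_rot":[0,0,0],"fingers":0.65}
  ]
}}

```text
clock: 7.35
position: [0.5755, -0.0469, 0.2555]
ee_rot: [0.002, 0.961, 0.276, 0.003]
contact_force: [1.0, 0.4, -0.1]
width: 0.0554
gripper_force: 0.0
```

```bash
python3 -c "
from hm import *
im=handles();cv2.imwrite('pics/w2.png',im[:,:,::-1])
stat();rows([wheel(-1.547,.163)],.65,a=-.86)"
```

```text
2081 [90. 67.] [0.0006 0.0739] 0.0739 1.563 [171. 100.  39.]
1665 [317. 245.] [ 0.0036 -0.0721] 0.0722 -1.52 [15. 15. 16.]
t 7.4 plate rel [ 0.001  -0.0741] r 0.0741 phi -1.557 z 0.2554 F [-0.   0.1 -0.4] M [-0.03  0.01  0.  ] w 0.0552 gf 0.0 yawerr [ 0.007 -0.003 -0.862]
[{"dp":[0.0,-0.0,0.154],"delta_rot":[0.02,-0.02,-0.01],"fingers":0.65},{"dp":[0.001,0.0,0.154],"delta_rot":[0.02,-0.02,-0.01],"fingers":0.65},{"dp":[0.001,0.0,0.154],"delta_rot":[0.02,-0.02,-0.01],"fingers":0.65}]
```

View pics/w2.png

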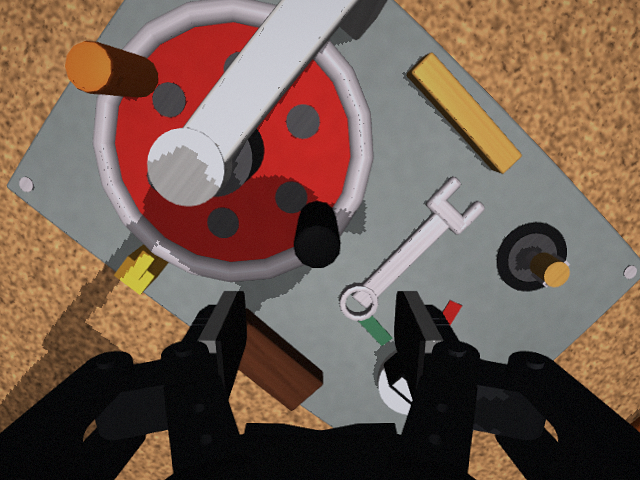

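The picture shows the black handle's top at (317,240), between the fingers, and orange's at (90,67). The line is hidden under the arm, so the wheel has turned about half a turn past the pointer. Loose parts are undisturbed. Descending on black.

Emit:
{"op": "servo_tool", "data": {
  "moves": [
    {"dp":[0,0,0.15],"delta_rot":[0.02,-0.02,0],"fingers":0.65},
    {"dp":[0,0,0.15],"delta_rot":[0.02,-0.02,0],"fingers":0.65},
    {"dp":[0.002,0,0.155],"delta_rot":[0,0,0],"fingers":0.65},
    {"dp":[0,0,0],"delta_rot":[0,0,0],"fingers":0.25},
    {"dp":[0,0,0],"delta_rot":[0,0,0],"fingers":0.25}
  ]
}}

```text
clock: 7.9
position: [0.5763, -0.0449, 0.1642]
ee_rot: [-0.0, 0.961, 0.277, 0.0]
contact_force: [0.0, 0.0, 0.8]
width: 0.0274
gripper_force: 0.0
```

Emit:
{"op": "servo_tool", "data": {
  "moves": [
    {"dp":[0,0,0],"delta_rot":[0,0,0],"fingers":0},
    {"dp":[0,0,0],"delta_rot":[0,0,0],"fingers":0}
  ],
  "force": 40
}}

```text
clock: 8.1
position: [0.5765, -0.045, 0.1647]
ee_rot: [-0.0, 0.961, 0.277, 0.001]
contact_force: [1.3, 0.0, -5.1]
width: 0.0245
gripper_force: 40.3
```

```bash
python3 -c "
from arc import *
stat()
arc(-1.55,-.86,-4.712,-2.2,21)"
```

```text
t 8.1 plate rel [ 0.0019 -0.073 ] r 0.073 phi -1.545 z 0.1647 F [ 1.3  0.  -5.1] M [ 0.13 -0.05 -0.04] w 0.0245 gf 40.3 yawerr [ 0.001 -0.002 -0.86 ]
-2.303 [{"dp":[-0.04,-0.039,0.0],"delta_rot":[0,0,0.64],"fingers":0.0},{"dp":[-0.037,-0.042,0.0],"delta_rot":[0,0,0.64],"fingers":0.0},{"dp":[-0.033,-0.045,0.0],"delta_rot":[0,0,0.64],"fingers":0.0},{"dp":[-0.029,-0.048,0.0],"delta_rot":[0,0,0.64],"fingers":0.0},{"dp":[-0.025,-0.05,0.0],"delta_rot":[0,0,0.64],"fingers":0.0}]
-3.056 [{"dp":[-0.02,-0.052,0.0],"delta_rot":[0,0,0.64],"fingers":0.0},{"dp":[-0.016,-0.053,0.0],"delta_rot":[0,0,0.64],"fingers":0.0},{"dp":[-0.011,-0.055,0.0],"delta_rot":[0,0,0.64],"fingers":0.0},{"dp":[-0.006,-0.055,0.0],"delta_rot":[0,0,0.64],"fingers":0.0},{"dp":[-0.001,-0.056,0.0],"delta_rot":[0,0,0.64],"fingers":0.0}]
-3.809 [{"dp":[0.003,-0.056,0.0],"delta_rot":[0,0,0.64],"fingers":0.0},{"dp":[0.008,-0.055,0.0],"delta_rot":[0,0,0.64],"fingers":0.0},{"dp":[0.013,-0.054,0.0],"delta_rot":[0,0,0.64],"fingers":0.0},{"dp":[0.018,-0.053,0.0],"delta_rot":[0,0,0.64],"fingers":0.0},{"dp":[0.022,-0.051,0.0],"delta_rot":[0,0,0.64],"fingers":0.0}]
-4.561 [{"dp":[0.026,-0.049,0.0],"delta_rot":[0,0,0.64],"fingers":0.0},{"dp":[0.031,-0.046,0.0],"delta_rot":[0,0,0.64],"fingers":0.0},{"dp":[0.035,-0.044,0.0],"delta_rot":[0,0,0.64],"fingers":0.0},{"dp":[0.038,-0.04,0.0],"delta_rot":[0,0,0.64],"fingers":0.0},{"dp":[0.042,-0.037,0.0],"delta_rot":[0,0,0.64],"fingers":0.0}]
-4.712 [{"dp":[0.045,-0.033,0.0],"delta_rot":[0,0,0.64],"fingers":0.0}]
```

Emit:
{"op": "servo_tool", "data": {
  "moves": [
    {"dp":[-0.04,-0.039,0],"delta_rot":[0,0,0.64],"fingers":0},
    {"dp":[-0.037,-0.042,0],"delta_rot":[0,0,0.64],"fingers":0},
    {"dp":[-0.033,-0.045,0],"delta_rot":[0,0,0.64],"fingers":0},
    {"dp":[-0.029,-0.048,0],"delta_rot":[0,0,0.64],"fingers":0},
    {"dp":[-0.025,-0.05,0],"delta_rot":[0,0,0.64],"fingers":0}
  ]
}}

```text
clock: 8.6
position: [0.5295, -0.0194, 0.1647]
ee_rot: [0.001, 0.993, 0.119, 0.002]
contact_force: [3.7, -1.5, -9.5]
width: 0.0244
gripper_force: 40.7
```

```bash
python3 -c "
from geo import *
stat()"
```

```text
t 8.6 plate rel [-0.0485 -0.0546] r 0.073 phi -2.296 z 0.1647 F [ 3.7 -1.5 -9.5] M [-0.21 -0.6  -0.01] w 0.0244 gf 40.7 yawerr [ 0.005 -0.002 -1.182]
```

Emit:
{"op": "servo_tool", "data": {
  "moves": [
    {"dp":[-0.02,-0.052,0.003],"delta_rot":[0,0,0.64],"fingers":0},
    {"dp":[-0.016,-0.053,0.003],"delta_rot":[0,0,0.64],"fingers":0},
    {"dp":[-0.011,-0.055,0],"delta_rot":[0,0,0.64],"fingers":0},
    {"dp":[-0.006,-0.055,0],"delta_rot":[0,0,0.64],"fingers":0},
    {"dp":[-0.001,-0.056,0],"delta_rot":[0,0,0.64],"fingers":0}
  ]
}}

```text
clock: 9.1
position: [0.5121, 0.0323, 0.1646]
ee_rot: [0.001, 0.999, -0.04, 0.002]
contact_force: [-0.9, -4.0, 0.7]
width: 0.0248
gripper_force: 41.5
```

```bash
python3 -c "
from geo import *
stat()"
```

```text
t 9.1 plate rel [-0.0734 -0.0061] r 0.0736 phi -3.058 z 0.1646 F [-0.9 -4.   0.7] M [-0.61  0.12 -0.01] w 0.0248 gf 41.5 yawerr [ 4.000e-03 -1.000e-03 -1.501e+00]
```

Emit:
{"op": "servo_tool", "data": {
  "moves": [
    {"dp":[0.003,-0.056,0],"delta_rot":[0,0,0.64],"fingers":0},
    {"dp":[0.008,-0.055,0],"delta_rot":[0,0,0.64],"fingers":0},
    {"dp":[0.013,-0.054,0],"delta_rot":[0,0,0.64],"fingers":0},
    {"dp":[0.018,-0.053,0],"delta_rot":[0,0,0.64],"fingers":0},
    {"dp":[0.022,-0.051,0],"delta_rot":[0,0,0.64],"fingers":0}
  ]
}}

```text
clock: 9.6
position: [0.5346, 0.0821, 0.1646]
ee_rot: [0.0, 0.98, -0.199, 0.001]
contact_force: [-2.6, -2.6, 2.4]
width: 0.0246
gripper_force: 41.7
```

```bash
python3 -c "
from geo import *
stat()"
```

```text
t 9.6 plate rel [-0.0586  0.0465] r 0.0748 phi 2.471 z 0.1646 F [-2.6 -2.6  2.4] M [-0.47  0.39 -0.01] w 0.0246 gf 41.7 yawerr [ 0.002 -0.    -1.821]
```

Emit:
{"op": "servo_tool", "data": {
  "moves": [
    {"dp":[0.026,-0.049,0],"delta_rot":[0,0,0.64],"fingers":0},
    {"dp":[0.031,-0.046,0],"delta_rot":[0,0,0.64],"fingers":0},
    {"dp":[0.035,-0.044,0],"delta_rot":[0,0,0.64],"fingers":0},
    {"dp":[0.038,-0.04,0],"delta_rot":[0,0,0.64],"fingers":0},
    {"dp":[0,0,0],"delta_rot":[0,0,0],"fingers":0}
  ]
}}

```text
clock: 10.1
position: [0.5762, 0.1022, 0.1646]
ee_rot: [-0.002, 0.947, -0.321, 0.002]
contact_force: [0.5, 2.7, 1.5]
width: 0.0244
gripper_force: 41.7
```

```bash
python3 -c "
from geo import *
stat()
im,d,T,c=wcam();cv2.imwrite('pics/w3.png',im[:,:,::-1])
p,d=imaging.get_image('top');cv2.imwrite('pics/t3.png',cv2.resize(p[184:304,257:417],None,fx=5,fy=5,interpolation=cv2.INTER_CUBIC)[:,:,::-1])
"
```

```text
t 10.1 plate rel [-0.0204  0.0725] r 0.0754 phi 1.845 z 0.1646 F [0.5 2.7 1.5] M [ 0.43 -0.11  0.  ] w 0.0244 gf 41.7 yawerr [ 0.    -0.006 -2.075]
```

View pics/w3.png

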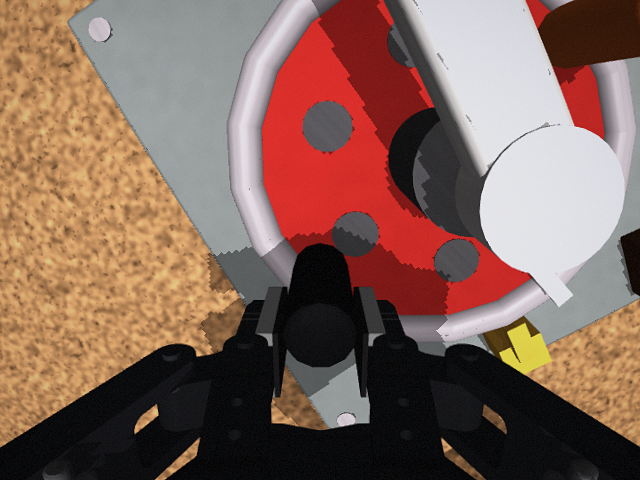

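The wrist view shows black held at (320,335). The index line's outer end is near (563,300) on the rim, still short of the pointer tip at about (500,348).

```bash
python3 -c "
from geo import *
_,_,_=cur();s,p,R=cur();c=imaging.calibration('wrist')
T=np.eye(4);T[:3,:3]=R;T[:3,3]=p;T=T@c['hand_eye']
q=(wpx([(563,299),(545,276),(500,348)],[.054,.054,.052],T,c)[:,:2]-axis)@Rz
print(q,np.hypot(*q.T),np.arctan2(q[:,1],q[:,0]))
from arc import *
arc(1.845,-2.075,1.571,-2.2,2)"
```

```text
[[-0.09014082 -0.02506328]
 [-0.07385628 -0.02093606]
 [-0.10138009  0.01255785]] [0.09356033 0.07676632 0.1021549 ] [-2.87039699 -2.8653688   3.01835141]
1.571 [{"dp":[0.038,-0.033,0.0],"delta_rot":[0,0,0.62],"fingers":0.0},{"dp":[0.041,-0.03,0.0],"delta_rot":[0,0,0.62],"fingers":0.0}]
```

View pics/t3.png

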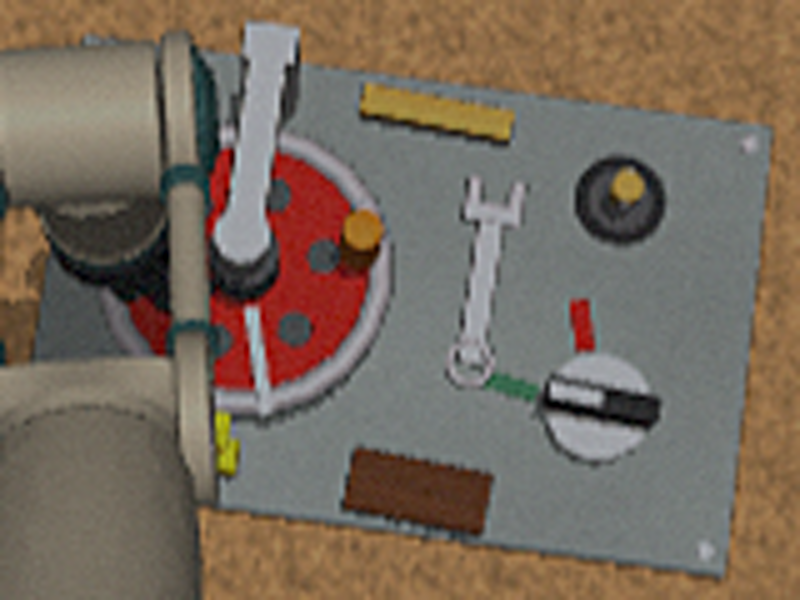

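Both views agree that about 0.27 rad is left; in the top crop the line ends at (262,410) and the pointer is at (223,414).

Emit:
{"op": "servo_tool", "data": {
  "moves": [
    {"dp":[0.038,-0.033,0],"delta_rot":[0,0,0.62],"fingers":0},
    {"dp":[0.041,-0.03,0],"delta_rot":[0,0,0.62],"fingers":0},
    {"dp":[0,0,0],"delta_rot":[0,0,0],"fingers":0},
    {"dp":[0,0,0],"delta_rot":[0,0,0],"fingers":0}
  ]
}}

```text
clock: 10.6
position: [0.5959, 0.102, 0.1646]
ee_rot: [-0.002, 0.925, -0.379, 0.002]
contact_force: [1.1, 3.7, 4.1]
width: 0.0248
gripper_force: 42.0
```

```bash
python3 -c "
from geo import *
stat()
p,d=imaging.get_image('top');h=cv2.cvtColor(p,cv2.COLOR_RGB2HSV)
cv2.imwrite('pics/t4.png',cv2.resize(p[184:304,257:417],None,fx=5,fy=5,interpolation=cv2.INTER_CUBIC)[:,:,::-1])
im,d,T,c=wcam();cv2.imwrite('pics/w4.png',im[:,:,::-1]);np.savez('w4.npz',T=T)
"
```

```text
t 10.6 plate rel [-0.0009  0.0754] r 0.0754 phi 1.583 z 0.1646 F [1.1 3.7 4.1] M [ 0.78 -0.23  0.05] w 0.0248 gf 42.0 yawerr [-1.000e-03 -8.000e-03 -2.198e+00]
```

View pics/t4.png

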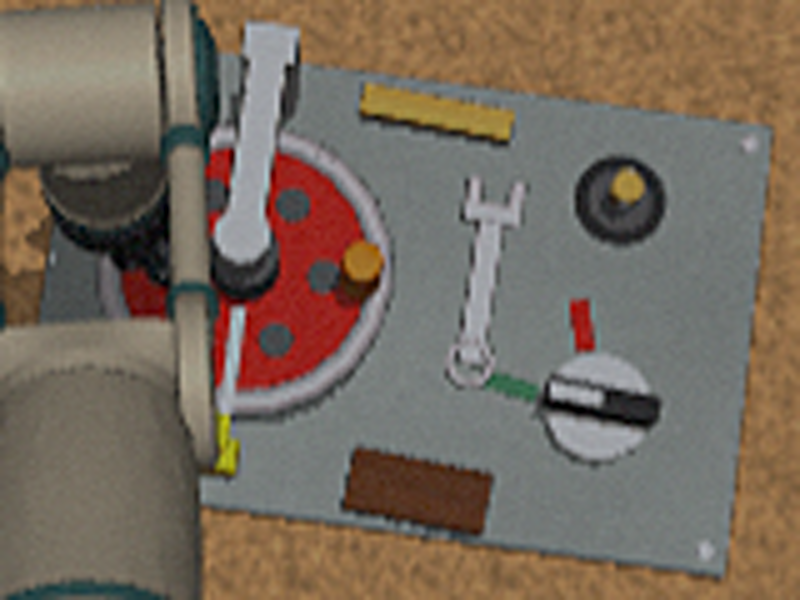

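The line's end at (225,412) meets the pointer at (223,414). Letting go and rising clear.

Emit:
{"op": "servo_tool", "data": {
  "moves": [
    {"dp":[0,0,0],"delta_rot":[0,0,0],"fingers":0.6},
    {"dp":[0,0,0],"delta_rot":[0,0,0],"fingers":0.6},
    {"dp":[0,0,-0.13],"delta_rot":[0,0,0],"fingers":0.6},
    {"dp":[0,0,-0.2],"delta_rot":[0,0,0],"fingers":0.6},
    {"dp":[0,0,-0.13],"delta_rot":[0,0,0],"fingers":0.6}
  ]
}}

```text
clock: 11.2
position: [0.5945, 0.1003, 0.2566]
ee_rot: [0.0, 0.925, -0.379, 0.001]
contact_force: [1.3, 0.5, 0.0]
width: 0.0514
gripper_force: 0.0
```

```bash
python3 -c "
from geo import *
stat();rows([np.r_[knob,.255]],.6,a=-.03)"
```

```text
t 11.2 plate rel [-0.0021  0.0735] r 0.0735 phi 1.599 z 0.2566 F [1.3 0.5 0. ] M [-0.05  0.   -0.02] w 0.0514 gf 0.0 yawerr [ 1.000e-03 -2.000e-03 -2.199e+00]
[{"dp":[0.031,0.064,0.0],"delta_rot":[0.0,-0.0,-0.99],"fingers":0.6},{"dp":[0.025,0.067,0.0],"delta_rot":[0.0,-0.0,-0.99],"fingers":0.6},{"dp":[0.018,0.069,0.0],"delta_rot":[0.0,-0.0,-0.99],"fingers":0.6},{"dp":[0.011,0.07,0.0],"delta_rot":[0.0,-0.0,-0.99],"fingers":0.6},{"dp":[0.005,0.071,0.0],"delta_rot":[0.0,-0.0,-0.99],"fingers":0.6}]
[{"dp":[-0.002,0.071,0.0],"delta_rot":[0.0,-0.0,-0.99],"fingers":0.6},{"dp":[-0.009,0.071,0.0],"delta_rot":[0.0,-0.0,-0.99],"fingers":0.6},{"dp":[-0.016,0.069,0.0],"delta_rot":[0.0,-0.0,-0.99],"fingers":0.6},{"dp":[-0.023,0.067,0.0],"delta_rot":[0.0,-0.0,-0.99],"fingers":0.6},{"dp":[-0.03,0.065,0.0],"delta_rot":[0.0,-0.0,-0.99],"fingers":0.6}]
[{"dp":[-0.036,0.061,0.0],"delta_rot":[0.0,-0.0,-0.99],"fingers":0.6},{"dp":[-0.042,0.058,0.0],"delta_rot":[0.0,-0.0,-0.99],"fingers":0.6},{"dp":[-0.047,0.053,0.0],"delta_rot":[0.0,-0.0,-0.99],"fingers":0.6},{"dp":[-0.052,0.048,0.0],"delta_rot":[0.0,-0.0,-0.99],"fingers":0.6},{"dp":[-0.057,0.043,0.0],"delta_rot":[0.0,-0.0,-0.99],"fingers":0.6}]
[{"dp":[-0.061,0.037,0.0],"delta_rot":[0.0,-0.0,-0.99],"fingers":0.6},{"dp":[-0.064,0.031,0.0],"delta_rot":[0.0,-0.0,-0.99],"fingers":0.6},{"dp":[-0.067,0.025,0.0],"delta_rot":[0.0,-0.0,-0.99],"fingers":0.6},{"dp":[-0.069,0.018,0.0],"delta_rot":[0.0,-0.0,-0.99],"fingers":0.6},{"dp":[-0.07,0.011,0.0],"delta_rot":[0.0,-0.0,-0.99],"fingers":0.6}]
[{"dp":[-0.071,0.004,0.0],"delta_rot":[0.0,-0.0,-0.99],"fingers":0.6},{"dp":[-0.071,-0.003,0.0],"delta_rot":[0.0,-0.0,-0.99],"fingers":0.6}]
```

Emit:
{"op": "servo_tool", "data": {
  "moves": [
    {"dp":[0.031,0.064,0],"delta_rot":[0,0,-0.99],"fingers":0.6},
    {"dp":[0.025,0.067,0],"delta_rot":[0,0,-0.99],"fingers":0.6},
    {"dp":[0.018,0.069,0],"delta_rot":[0,0,-0.99],"fingers":0.6},
    {"dp":[0.011,0.07,0],"delta_rot":[0,0,-0.99],"fingers":0.6},
    {"dp":[0.005,0.071,0],"delta_rot":[0,0,-0.99],"fingers":0.6}
  ]
}}

```text
clock: 11.7
position: [0.571, 0.0324, 0.2544]
ee_rot: [0.0, 0.99, -0.139, -0.0]
contact_force: [0.2, 0.1, 0.7]
width: 0.0517
gripper_force: 0.0
```

Emit:
{"op": "servo_tool", "data": {
  "moves": [
    {"dp":[-0.002,0.071,0],"delta_rot":[0,0,-0.99],"fingers":0.6},
    {"dp":[-0.009,0.071,0],"delta_rot":[0,0,-0.99],"fingers":0.6},
    {"dp":[-0.016,0.069,0],"delta_rot":[0,0,-0.99],"fingers":0.6},
    {"dp":[-0.023,0.067,0],"delta_rot":[0,0,-0.99],"fingers":0.6},
    {"dp":[-0.03,0.065,0],"delta_rot":[0,0,-0.99],"fingers":0.6}
  ]
}}

```text
clock: 12.2
position: [0.5489, -0.0353, 0.2543]
ee_rot: [0.0, 0.994, 0.108, -0.001]
contact_force: [-0.1, -0.4, 0.7]
width: 0.0513
gripper_force: 0.0
```

Emit:
{"op": "servo_tool", "data": {
  "moves": [
    {"dp":[-0.036,0.061,0],"delta_rot":[0,0,-0.99],"fingers":0.6},
    {"dp":[-0.042,0.058,0],"delta_rot":[0,0,-0.99],"fingers":0.6},
    {"dp":[-0.047,0.053,0],"delta_rot":[0,0,-0.99],"fingers":0.6},
    {"dp":[-0.052,0.048,0],"delta_rot":[0,0,-0.99],"fingers":0.6},
    {"dp":[-0.057,0.043,0],"delta_rot":[0,0,-0.99],"fingers":0.6}
  ]
}}

```text
clock: 12.7
position: [0.5267, -0.1027, 0.2543]
ee_rot: [-0.0, 0.937, 0.348, -0.001]
contact_force: [0.4, -0.4, 0.4]
width: 0.0513
gripper_force: 0.0
```

Emit:
{"op": "servo_tool", "data": {
  "moves": [
    {"dp":[-0.061,0.037,0],"delta_rot":[0,0,-0.99],"fingers":0.6},
    {"dp":[-0.064,0.031,0],"delta_rot":[0,0,-0.99],"fingers":0.6},
    {"dp":[-0.067,0.025,0],"delta_rot":[0,0,-0.99],"fingers":0.6},
    {"dp":[-0.069,0.018,0],"delta_rot":[0,0,-0.99],"fingers":0.6},
    {"dp":[-0.07,0.011,0],"delta_rot":[0,0,-0.99],"fingers":0.6}
  ]
}}

```text
clock: 13.2
position: [0.5047, -0.1704, 0.2542]
ee_rot: [-0.0, 0.824, 0.567, -0.001]
contact_force: [0.1, 0.7, -0.1]
width: 0.0512
gripper_force: 0.0
```

Emit:
{"op": "servo_tool", "data": {
  "moves": [
    {"dp":[-0.071,0.004,0],"delta_rot":[0,0,-0.99],"fingers":0.6},
    {"dp":[-0.071,-0.003,0],"delta_rot":[0,0,-0.99],"fingers":0.6},
    {"dp":[0,0,0],"delta_rot":[0,0,0],"fingers":0.6}
  ]
}}

```text
clock: 13.5
position: [0.496, -0.1981, 0.2543]
ee_rot: [-0.0, 0.765, 0.643, -0.001]
contact_force: [-0.1, 0.4, 0.3]
width: 0.0512
gripper_force: 0.0
```

```bash
python3 -c "
from geo import *
im,d,T,c=wcam();cv2.imwrite('pics/w5.png',im[:,:,::-1]);stat()
X=depthcloud(d,T,c);m=(abs(X[...,2]-.059)<.006)&(np.hypot(*(X[...,:2]-knob).transpose(2,0,1))<.045)&(d>0)
pts=(X[m][:,:2]-knob)@Rz;print(len(pts),cv2.minAreaRect(pts.astype(np.float32)))
rows([np.r_[knob,.109]],.6,a=-.03)"
```

```text
t 13.55 plate rel [-0.0548 -0.2353] r 0.2416 phi -1.8 z 0.2543 F [ 0.7  0.3 -0.8] M [ 0.03  0.03 -0.06] w 0.0512 gf 0.0 yawerr [-0.001 -0.    -0.024]
2794 ((0.0011260546743869781, 0.0013227500021457672), (0.07249430567026138, 0.01804223097860813), 86.35486602783203)
[{"dp":[0.0,-0.0,0.182],"delta_rot":[-0.0,-0.0,0.01],"fingers":0.6},{"dp":[0.0,-0.0,0.182],"delta_rot":[-0.0,-0.0,0.01],"fingers":0.6},{"dp":[0.0,-0.0,0.182],"delta_rot":[-0.0,-0.0,0.01],"fingers":0.6},{"dp":[0.0,-0.0,0.182],"delta_rot":[-0.0,-0.0,0.01],"fingers":0.6}]
```

View pics/w5.png

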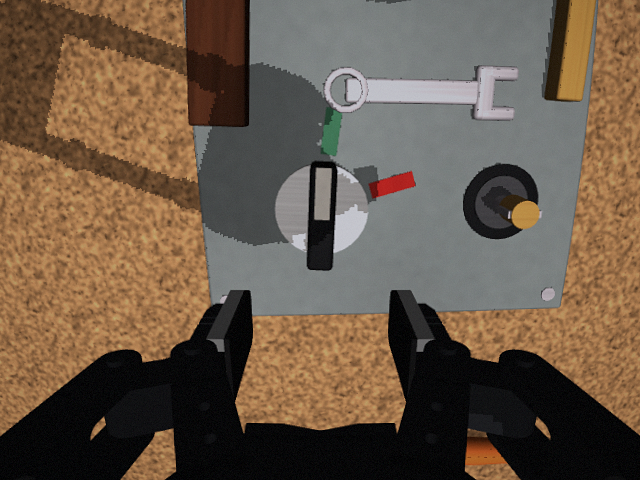

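```bash
cat > line.py <<'E'
from geo import *
def wheel_line(p):
    ph=np.linspace(np.pi-.7,np.pi+.7,281);rr=np.linspace(.04,.076,19)
    g=np.array([[wheel(a,.0535,r) for r in rr] for a in ph]).reshape(-1,3)
    u=w2px("top",g).astype(np.float32).reshape(len(ph),len(rr),2)
    v=cv2.remap(p[...,1].astype(np.float32),u[...,0].copy(),u[...,1].copy(),cv2.INTER_LINEAR).mean(1)
    w=np.clip(v-np.percentile(v,70)-.35*(v.max()-np.percentile(v,70)),0,None);k=abs(ph-ph[v.argmax()])<.12
    return np.pi-(w*k*ph).sum()/(w*k).sum(),v.max(),np.median(v)
E
python3 -c "
from line import *
print(wheel_line(np.load('top0.npz')['p']))
p,d=imaging.get_image('top');np.save('t5.npy',p);print(wheel_line(p));stat()"
```

```text
(np.float64(-0.44485954029050534), np.float32(174.14581), np.float32(38.231598))
(np.float64(0.0035520311526231474), np.float32(176.24362), np.float32(51.334396))
t 13.6 plate rel [-0.0546 -0.2347] r 0.241 phi -1.799 z 0.2543 F [-0.8  0.2 -0.3] M [ 0.05  0.01 -0.01] w 0.0512 gf 0.0 yawerr [-0.001 -0.001 -0.024]
```

The wheel reads +0.004 rad from the pointer. In the wrist view the knob bar runs from (322,162) to (320,270), with the red mark at (392,184). Descending onto the bar.

Emit:
{"op": "servo_tool", "data": {
  "moves": [
    {"dp":[0.003,0.002,0.2],"delta_rot":[0,0,0.2],"fingers":0.6},
    {"dp":[0,0,0.2],"delta_rot":[0,0,0],"fingers":0.6},
    {"dp":[0,0,0.2],"delta_rot":[0,0,0],"fingers":0.6},
    {"dp":[0,0,0.12],"delta_rot":[0,0,0],"fingers":0.6},
    {"dp":[0,0,0],"delta_rot":[0,0,0],"fingers":0.25}
  ]
}}

```text
clock: 14.1
position: [0.4954, -0.194, 0.1073]
ee_rot: [-0.004, 0.771, 0.636, -0.001]
contact_force: [-0.9, 0.6, -0.6]
width: 0.0377
gripper_force: 0.0
```

Emit:
{"op": "servo_tool", "data": {
  "moves": [
    {"dp":[0,0,0],"delta_rot":[0,0,0],"fingers":0.1},
    {"dp":[0,0,0],"delta_rot":[0,0,0],"fingers":0},
    {"dp":[0,0,0],"delta_rot":[0,0,0],"fingers":0},
    {"dp":[0,0,0],"delta_rot":[0,0,0],"fingers":0}
  ],
  "force": 40
}}

```text
clock: 14.5
position: [0.4971, -0.1957, 0.1114]
ee_rot: [-0.0, 0.771, 0.636, 0.0]
contact_force: [-2.5, 1.1, 0.8]
width: 0.0169
gripper_force: 41.3
```

```bash
python3 -c "
from geo import *
stat();print(Rz.T@(cur()[1][:2]-knob))"
```

```text
t 14.5 plate rel [-0.0542 -0.2338] r 0.24 phi -1.799 z 0.1114 F [-2.5  1.1  0.8] M [0.14 0.55 0.05] w 0.0169 gf 41.3 yawerr [-0.    -0.001 -0.041]
[0.00081794 0.00123651]
```

Emit:
{"op": "servo_tool", "data": {
  "moves": [
    {"dp":[0,0,0],"delta_rot":[0,0,0.9],"fingers":0},
    {"dp":[0,0,0],"delta_rot":[0,0,0.9],"fingers":0},
    {"dp":[0,0,0],"delta_rot":[0,0,0.9],"fingers":0},
    {"dp":[0,0,0],"delta_rot":[0,0,0.9],"fingers":0},
    {"dp":[0,0,0],"delta_rot":[0,0,0.9],"fingers":0}
  ]
}}

```text
clock: 15.0
position: [0.497, -0.1956, 0.1114]
ee_rot: [-0.0, 0.895, 0.447, 0.0]
contact_force: [-4.2, 1.3, -0.2]
width: 0.0172
gripper_force: 41.3
```

Emit:
{"op": "servo_tool", "data": {
  "moves": [
    {"dp":[0,0,0],"delta_rot":[0,0,0.9],"fingers":0},
    {"dp":[0,0,0],"delta_rot":[0,0,0.9],"fingers":0},
    {"dp":[0,0,0],"delta_rot":[0,0,0.9],"fingers":0},
    {"dp":[0,0,0],"delta_rot":[0,0,0.9],"fingers":0},
    {"dp":[0,0,0],"delta_rot":[0,0,0.9],"fingers":0}
  ]
}}

```text
clock: 15.5
position: [0.4969, -0.1956, 0.1114]
ee_rot: [-0.0, 0.972, 0.236, -0.0]
contact_force: [-5.0, 1.6, 1.1]
width: 0.0172
gripper_force: 41.4
```

```bash
python3 -c "
from geo import *
stat();print(Rz.T@(cur()[1][:2]-knob))"
```

```text
t 15.5 plate rel [-0.0543 -0.2337] r 0.24 phi -1.799 z 0.1114 F [-5.   1.6  1.1] M [0.06 0.64 0.09] w 0.0172 gf 41.4 yawerr [-0.001 -0.    -0.945]
[0.00065194 0.001283  ]
```

Emit:
{"op": "servo_tool", "data": {
  "moves": [
    {"dp":[0,0,0],"delta_rot":[0,0,0.9],"fingers":0},
    {"dp":[0,0,0],"delta_rot":[0,0,0.9],"fingers":0},
    {"dp":[0,0,0],"delta_rot":[0,0,0.9],"fingers":0},
    {"dp":[0,0,0],"delta_rot":[0,0,0.85],"fingers":0},
    {"dp":[0,0,0],"delta_rot":[0,0,0],"fingers":0}
  ]
}}

```text
clock: 16.0
position: [0.4969, -0.1956, 0.1114]
ee_rot: [-0.0, 0.998, 0.062, -0.0]
contact_force: [-4.2, 2.3, 3.8]
width: 0.017
gripper_force: 41.6
```

```bash
python3 -c "
from geo import *
stat()"
```

```text
t 16.0 plate rel [-0.0544 -0.2337] r 0.2399 phi -1.799 z 0.1114 F [-4.2  2.3  3.8] M [ 0.07  0.82 -0.06] w 0.017 gf 41.6 yawerr [-1.000e-03 -0.000e+00 -1.296e+00]
```

Emit:
{"op": "servo_tool", "data": {
  "moves": [
    {"dp":[0,0,0],"delta_rot":[0,0,0],"fingers":0.55},
    {"dp":[0,0,0],"delta_rot":[0,0,0],"fingers":0.55},
    {"dp":[0,0,-0.15],"delta_rot":[0,0,0],"fingers":0.55},
    {"dp":[0,0,-0.25],"delta_rot":[0,0,0],"fingers":0.55},
    {"dp":[0,0,-0.25],"delta_rot":[0,0,0],"fingers":0.55}
  ]
}}

```text
clock: 16.5
position: [0.4982, -0.1963, 0.2421]
ee_rot: [-0.0, 0.998, 0.063, 0.001]
contact_force: [1.3, -0.8, -0.0]
width: 0.0469
gripper_force: 0.0
```

```bash
python3 -c "
from line import *
stat();rows([np.array([.38,-.20,.30])],.6,a=-1.3)
print(readout.get_state()['qpos'].round(2))"
```

```text
t 16.5 plate rel [-0.053  -0.2342] r 0.2401 phi -1.793 z 0.2421 F [ 1.3 -0.8 -0. ] M [ 0.01 -0.01 -0.04] w 0.0469 gf 0.0 yawerr [ 1.000e-03 -1.000e-03 -1.295e+00]
[{"dp":[-0.196,-0.018,-0.097],"delta_rot":[0.0,-0.01,0.02],"fingers":0.6},{"dp":[-0.196,-0.018,-0.097],"delta_rot":[0.0,-0.01,0.02],"fingers":0.6},{"dp":[-0.196,-0.018,-0.097],"delta_rot":[0.0,-0.01,0.02],"fingers":0.6}]
[-0.51  0.26  1.69  0.    1.19  0.94]
```

Emit:
{"op": "servo_tool", "data": {
  "moves": [
    {"dp":[-0.19,-0.02,-0.1],"delta_rot":[0,0,0],"fingers":0.6},
    {"dp":[-0.19,-0.02,-0.1],"delta_rot":[0,0,0],"fingers":0.6},
    {"dp":[-0.19,-0.02,-0.1],"delta_rot":[0,0,0],"fingers":0.6},
    {"dp":[0,0,0],"delta_rot":[0,0,0],"fingers":0.6}
  ]
}}

```text
clock: 16.9
position: [0.3808, -0.1987, 0.3039]
ee_rot: [0.002, 0.998, 0.062, 0.002]
contact_force: [0.9, -0.3, -0.3]
width: 0.051
gripper_force: 0.0
```

```bash
python3 -c "
from line import *
p,d=imaging.get_image('top');print(wheel_line(p))
t=p[184:304,257:417]
im,d,T,c=wcam();stat()
X=depthcloud(d,T,c);m=(abs(X[...,2]-.059)<.007)&(np.hypot(*(X[...,:2]-knob).transpose(2,0,1))<.045)&(d>0)
pts=(X[m][:,:2]-knob)@Rz;print(len(pts),cv2.minAreaRect(pts.astype(np.float32)),'want angle from +x',np.degrees(np.pi/2-1.3))
b=np.vstack([cv2.resize(t,(480,360),interpolation=cv2.INTER_CUBIC)]);w=cv2.resize(im,(320,240))
o=np.zeros((360,800,3),np.uint8);o[:,:480]=b;o[:240,480:]=w
cv2.imwrite('pics/end.png',o[:,:,::-1])"
```

```text
(np.float64(0.0033504364454870483), np.float32(177.29436), np.float32(52.272923))
t 17.0 plate rel [-0.166  -0.2539] r 0.3034 phi -2.15 z 0.3018 F [ 0.7  0.2 -0.3] M [-0.03 -0.01 -0.02] w 0.0512 gf 0.0 yawerr [ 0.005 -0.002 -1.297]
2530 ((0.0009336117655038834, 0.0010813325643539429), (0.0709741860628128, 0.01780899055302143), 16.442899703979492) want angle from +x 15.515486632992978
```

View pics/end.png

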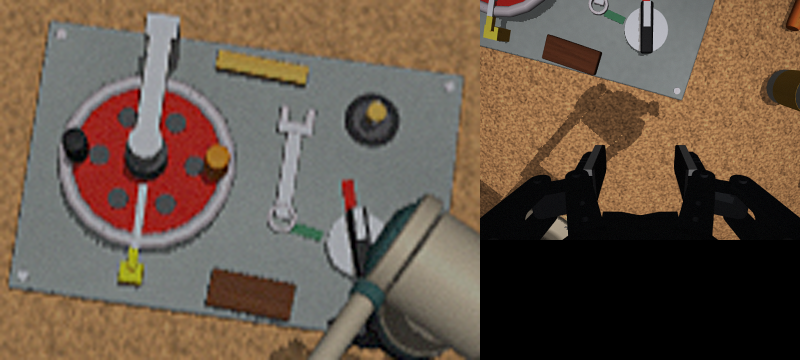

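The wheel line at (137,240) meets the pointer at (131,252), and the knob's line at (353,215) points at the red mark at (348,192). The wheel reads 0.003 rad off and the knob about 1.29. Loose parts are where they were.

```bash
python3 -c "
from rig import manip
print(manip.sign_off())"
```

```text
the job is handed in; nothing more can be done
None
```

The job is handed in: the handwheel stopped one full turn past its first meeting with the pointer (line within about 0.01 rad), the lock knob then went to the red mark (about 1.29 against 1.3), and the router bit and loose things looked undisturbed, at about 17 s of the 72 s.

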